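# Count the sample bottle on the right lever counter

## Task

Two identical lever counters stand on the bench; a sample bottle stands on the base plate of one, a flat dish on that of the other. Count the bottle: push the lever of the counter that carries the bottle fully down to its stop, then let it spring right back up. Do not press the other counter's lever, and leave the bottle standing where it is.

Things in the scene. Friction and masses are not known exactly. Their poses are not given: they have to be found in the camera images.
- pad_1 (a point): Top centre of the lever pad (black, 36 x 36 x 8 mm) of the counter with the bottle. At rest 59 mm above the bench, the pad sloping up 16 deg to its free end; fully pressed 41 mm up, 4 mm farther from the hinge, level. A housing 28 mm high lies beneath. At rest the x axis is level, along the lever to its free end, within 26 deg of world +x; z is up; it turns with the lever.
- lever_1 (a joint): Lever angle of the counter with the bottle, rad: 0 at rest (up), 0.26 at the stop. Sprung: 2 N at the pad starts it, 6 N holds it down; it returns by itself. Steel lever 14 mm wide, hinged in a grey tower (36 x 60 mm, 50 mm high) centred 73 mm behind the pad. The counter is fixed to the bench, on a base plate 194 x 80 x 5 mm.
- lever_2 (a joint): Lever angle of the other, identical counter, whose plate carries the flat dish (42 mm wide, 11 mm high); same meaning. Not to be pressed.
- bottle: Small clear bottle with a black screw cap, 33 mm diameter, 62 mm high, loose; origin at the centre of its underside, z up. It stands in a low steel ring (50 mm inside, 4 mm high) on its counter's base plate, about 125 mm behind the pad, toward the robot. Leave it there.
Not all that is in view belongs to the job. Leave any purple look-alike of the bottle alone.

How it is judged:
By the outcome, as a careful person would: the job done as asked, in the order asked, and still so for the second after the job is handed in, with the robot touching nothing.
It also fails if it takes over 26 s, if anything falls off the work surface, if the arm or the gripper's body presses on something with over 40 N, if the wrist force passes 120 N, or if a joint passes its speed limit or range.

## Robot

A 7-joint arm with a two-finger parallel gripper is mounted at the origin on the work surface; the furniture and walls round the work are solid. World frame = base frame: x ahead of the robot, y to its left, z up, the work surface at z = 0. Lengths are in m, angles in rad, forces in N, time in s.
With the tool pointing down it reaches from about 0.425 to 1.025 m from the base axis. Payload 9.4 kg.
Tool frame: the origin (TCP) lies midway between the tips of the shut fingers; the grasp point (between the pads) lies 19 mm behind it (env.grip_point_offset is the distance from the TCP to the grasp point, in m); z points along the fingers, y is the line along which they close (so a half turn about z gives the same grasp; the last joint's range is limited). The gripper opens to 93 mm and grips with 3 to 60 N. Pads are 15 mm wide; open, the fingers measure 128 mm over their backs; the gripper's body (75 mm by 188 mm) begins 65 mm behind the grasp point.
Start: joints at [1.155, 0.599, -0.003, 1.599, 0.002, 0.943, -0.08], TCP at [0.241, -0.684, 0.219] pointing down, gripper open.
Joint ranges: [-2.57, 2.57], [-0.35, 1.97], [-1.29, 1.29], [0.11, 2.56], [-1.05, 4.19], [0.11, 1.86], [-2.63, 2.63]. Speed limits (rad/s): [2.22, 2.22, 3.01, 3.01, 3.14, 3.14, 3.14].

## Interface

Orientations are given as a rotation vector (axis times angle).
In Python, from bench import env gives the robot as it stands.
- The arm moves only by the tool arm_command, never from a script. Its argument "moves" is a list of rows, each a list of 2 entries, a list of its own where there are three numbers: the shift along the world's x, y, z in mm, then the turn, a rotation vector about the world's x, y, z in rad. A call has 1 to 10 rows; each row shifts and turns the commanded pose from where the row before left it; what a row does not reach is not made up. A row lasts 1/12 s, in which the tool goes at most 41.7 mm and 7.16 degrees, less where a joint would pass 70% of its speed; a pose out of reach is approached as far as the arm can. A call with a gripper value outside its range is refused whole. "grip" is the opening, from 0 (shut) to 1 (fully open), set as the call begins (left out, the last holds). The fingers move at their own pace and stop on an object; "squeeze" is the grip in N (left out, the last holds). Time passes only in rows, so rows that do not move let the fingers close. It gives the time, the measured TCP pose, the force, the opening and the grip force at its end, in the units of the state.
- env.sense(): the state, without advancing time (a new reading comes with each control period).
- env.grab_frame(name): name is "scene" or "top"; returns a dict with "frame" (480x640x3 uint8, red, green, blue), "mtx" (3x3 intrinsics, pixels), "R" (3x3) and "t" (3): a world point X has camera coordinates R X + t. Camera axes: x right, y down, z forward; pixel columns grow to the right and rows downward; lengths in m; the calibration is good to about 2 mm. A picture is of the moment at which its call begins. There is no depth.
- env.job_done(): hands the job in; it is judged then, once.
The state is a dict: "t": time; "joint_positions": joint angles; "qd": joint speeds; "effort": joint torques, N m; "tcp_pos": TCP position; "eef_rot": TCP orientation; "wrist_force": force on the tool from outside, world axes, zero at the start; "moment": the same for the moment, N m; "width": finger opening in m; "grasp_force": force on a finger pad.
Only numpy, scipy, OpenCV 4.12 (cv2) and the standard library are available. Lean on these libraries where they do the work, as an engineer would, in place of code of your own. Each camera call takes 0.05 s, during which the arm holds its last target. There are 200 camera calls.

## Working session

There is one attempt and no reset: what is moved stays moved. The work goes in short steps, Python scripts to look and compute and a tool call to move; the robot and the scene stay as the last step left them, time stands still between calls to the robot, and variables do not carry over. Pictures are saved under pics/ and viewed, at most 10 in all, crops included, and the job is handed in when it is done.

Besides the shell and the picture viewer there is one more tool, called after ">>>" by a JSON object that holds its "api" and its "payload", one argument or row to a line. arm_command: Moves the arm, as the interface text tells. Its arguments: {"type":"object","properties":{"moves":{"type":"array"},"grip":{"type":"number"},"squeeze":{"type":"number"}},"required":["moves"]}

```bash
mkdir -p pics; ls; python3 - <<'E'
from bench import env
import cv2,numpy as np
for n in("scene","top"):
    f=env.grab_frame(n); cv2.imwrite(f"pics/{n}0.png",f["frame"][:,:,::-1]); np.savez(f"{n}0.npz",**f)
    print(n,f["mtx"].tolist(),(-f["R"].T@f["t"]).round(3),f["R"].round(2).tolist())
s=env.sense();print(s["t"],s["tcp_pos"],s["eef_rot"],s["width"])
E
```

```text
pics
scene [[613.4988773129735, 0.0, 320.44245644748065], [0.0, 613.4988773129735, 236.06741600910811], [0.0, 0.0, 1.0]] [-0.359  0.631  0.96 ] [[-0.6, -0.8, 0.01], [-0.53, 0.39, -0.75], [0.6, -0.45, -0.66]]
top [[511.9711473388254, 0.0, 322.5738632847719], [0.0, 511.9711473388254, 240.81940232779357], [0.0, 0.0, 1.0]] [0.364 0.032 0.976] [[0.01, -1.0, -0.0], [-1.0, -0.0, -0.08], [0.08, 0.0, -1.0]]
0.1 [ 0.24081492 -0.68339406  0.21784601] [-3.09531922e+00 -5.29568475e-01  5.86172996e-04] 0.09293171473502808
```

View pics/scene0.png

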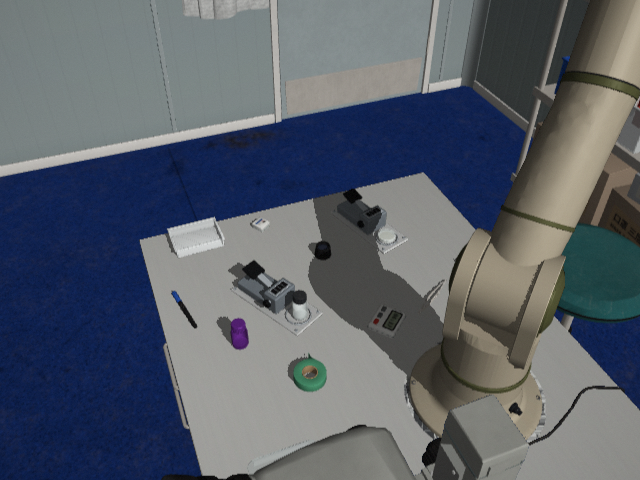

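View pics/top0.png

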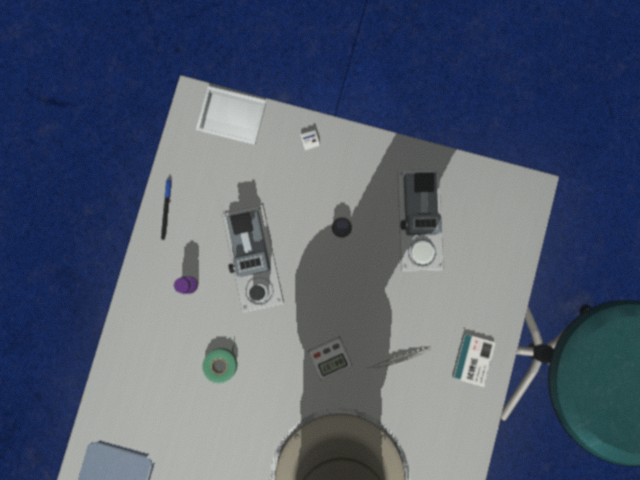

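Candidates for the pad:
- Left counter: scene (254,270), top (242,222). Its plate carries the clear bottle with a black cap, at scene (300,305) and top (259,292).
- Right counter: scene (352,196), top (425,182). Its plate carries the white dish, at top (423,251), so it is not to be pressed.
- Purple look-alike at top (185,285), and a black knob at top (341,227). Neither belongs to the job.

I choose the left counter. Next is a close crop to check it, plus the measurement.

```bash
cat > h.py <<'E'
import numpy as np,cv2
def ray(f,p):
    u=cv2.undistortPoints(np.array([[p]],float),f["mtx"],None)[0,0]
    d=f["R"].T@np.array([u[0],u[1],1]); return -f["R"].T@f["t"],d/np.linalg.norm(d)
def onz(f,p,z):
    c,d=ray(f,p); return c+d*(z-c[2])/d[2]
def tri(f,p,g,q):
    P=lambda k:k["mtx"]@np.c_[k["R"],k["t"].reshape(3)]
    X=cv2.triangulatePoints(P(f),P(g),np.array(p,float).reshape(2,1),np.array(q,float).reshape(2,1)); return (X[:3]/X[3]).ravel()
E
python3 - <<'E'
import numpy as np,cv2
from h import *
s=np.load("scene0.npz");t=np.load("top0.npz")
def mask(f,r,th):
    x0,y0,x1,y1=r; m=np.zeros((480,640),np.uint8); m[y0:y1,x0:x1]=(f["frame"][y0:y1,x0:x1].max(2)<th)
    cs,_=cv2.findContours(m,cv2.RETR_EXTERNAL,cv2.CHAIN_APPROX_NONE)
    c=max(cs,key=cv2.contourArea); return c
for th in(35,45,55):
  for n,f,r in(("scene",s,(235,255,275,285)),("top",t,(225,205,262,240))):
    c=mask(f,r,th); M=cv2.moments(c); print(th,n,cv2.contourArea(c),(M["m10"]/M["m00"],M["m01"]/M["m00"]),cv2.boxPoints(cv2.minAreaRect(c)).round(1).tolist())
a=cv2.resize(s["frame"][245:335,215:335],None,fx=5,fy=5,interpolation=cv2.INTER_CUBIC)
b=cv2.resize(t["frame"][195:315,215:290],None,fx=5,fy=5,interpolation=cv2.INTER_CUBIC)
cv2.imwrite("pics/cs.png",a[:,:,::-1]);cv2.imwrite("pics/ct.png",b[:,:,::-1])
E
```

```text
35 scene 196.5 (252.65139949109414, 269.6607294317218) [[241.8000030517578, 268.8999938964844], [254.0, 258.5], [264.1000061035156, 270.20001220703125], [251.89999389648438, 280.70001220703125]]Traceback (most recent call last):
  File "<stdin>", line 10, in <module>
  File "<stdin>", line 7, in mask
ValueError: max() iterable argument is empty
```

```bash
python3 - <<'E'
import numpy as np,cv2
from h import *
s=np.load("scene0.npz");t=np.load("top0.npz")
a=cv2.resize(s["frame"][245:335,215:335],None,fx=5,fy=5,interpolation=cv2.INTER_CUBIC)
b=cv2.resize(t["frame"][195:315,215:290],None,fx=5,fy=5,interpolation=cv2.INTER_CUBIC)
cv2.imwrite("pics/crops.png",cv2.resize(np.hstack([cv2.copyMakeBorder(a,0,150,0,0,cv2.BORDER_CONSTANT),b]),None,fx=.8,fy=.8)[:,:,::-1])
print(t["frame"][200:245:3,228:264:3].max(2))
def mask(f,r,th):
    x0,y0,x1,y1=r; m=np.zeros((480,640),np.uint8); m[y0:y1,x0:x1]=(f["frame"][y0:y1,x0:x1].max(2)<th)
    cs,_=cv2.findContours(m,cv2.RETR_EXTERNAL,cv2.CHAIN_APPROX_NONE)
    return max(cs,key=cv2.contourArea) if cs else None
for n,f,r,ths in(("scene",s,(235,255,275,285),(30,40,50)),("top",t,(225,205,262,240),(45,55,65,75))):
  for th in ths:
    c=mask(f,r,th)
    if c is None: continue
    M=cv2.moments(c); print(th,n,cv2.contourArea(c),(M["m10"]/M["m00"],M["m01"]/M["m00"]),cv2.boxPoints(cv2.minAreaRect(c)).round(1).tolist())
E
```

```text
[[167 167 157 157  98  94  95  91  93  94  95 151]
 [168 106  96  92  97  93  93  91  96  91  95 114]
 [153  95  95  98  94  93  94  94  94  96  95 148]
 [147  91  93  93  94  94  97 100  95  91  91 144]
 [113  96  98  97  91  76  65  63  72  96  76 128]
 [121  68  55  49  44  46  46  47  66 106  75 112]
 [116  51  49  49  47  46  47  44  77 115  86  98]
 [118  66  49  49  49  49  49  47 104 117  99  89]
 [128  89  48  49  50  50  48  49  85 116 109  80]
 [135 109  50  50  49  52  51  49  67 122 115  76]
 [161 119  54  52  52  51  51  47  76 120 119  75]
 [165 118  72  60  97 149 164  72  97 118 121  93]
 [172 119 117 117 137 187 181  91  82 121 123 103]
 [166 128 117 121 126 187 185 123  77 118 115  91]
 [165 140 117 123 118 177 186 159  69  79  75  70]]
30 scene 192.0 (252.74305555555554, 269.6796875) [[242.0, 269.0], [252.5, 258.5], [264.0, 270.0], [253.5, 280.5]]
40 scene 198.5 (252.7380352644836, 269.6876574307305) [[241.8000030517578, 268.8999938964844], [254.0, 258.3999938964844], [264.6000061035156, 270.70001220703125], [252.3000030517578, 281.20001220703125]]
50 scene 223.0 (252.87219730941703, 270.4402092675635) [[239.5, 270.5], [252.0, 258.0], [269.5, 275.5], [257.0, 288.0]]Traceback (most recent call last):
  File "<stdin>", line 16, in <module>
ZeroDivisionError: float division by zero
```

View pics/crops.png

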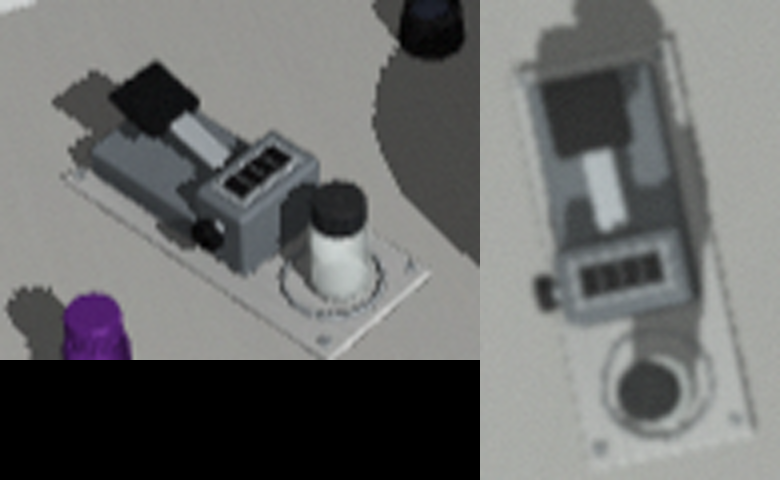

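The crop confirms it: the left counter carries the clear bottle with the black cap. Its black pad centre is near scene (253,269) and top (241,225), and the lever points up and slightly left in the top view. Next I triangulate it.

```bash
python3 - <<'E'
import numpy as np,cv2
from h import *
s=np.load("scene0.npz");t=np.load("top0.npz")
def blob(f,r,th):
    x0,y0,x1,y1=r; m=np.zeros((480,640),np.uint8); m[y0:y1,x0:x1]=(f["frame"][y0:y1,x0:x1].max(2)<th)
    m=cv2.morphologyEx(m,cv2.MORPH_OPEN,np.ones((3,3),np.uint8))
    n,l,st,c=cv2.connectedComponentsWithStats(m); i=1+st[1:,4].argmax()
    return c[i],st[i],cv2.minAreaRect(cv2.findNonZero((l==i).astype(np.uint8)))
ps=blob(s,(235,255,275,285),45);pt=blob(t,(225,205,262,240),60)
print(ps,pt)
X=tri(s,ps[0],t,pt[0]);print("pad",X.round(4), "z59:",onz(s,ps[0],.057).round(4),onz(t,pt[0],.057).round(4))
cs=blob(s,(288,285,312,306),50);ct=blob(t,(248,282,270,303),60)
C=tri(s,cs[0],t,ct[0]);print("cap",cs[0],ct[0],C.round(4))
d=X-C;print("dist",np.hypot(*d[:2]),"yaw",np.degrees(np.arctan2(d[1],d[0])))
# plate edge yaw: right edge, top view
a=onz(t,(262+0.,203.7),.005);b=onz(t,(283.7,302.5),.005)
print("plate",np.degrees(np.arctan2(*(a-b)[1::-1])),np.hypot(*(a-b)[:2]))
E
```

```text
(array([252.75111111, 269.85777778]), array([243, 262,  21,  17, 225], dtype=int32), ((252.75003051757812, 269.75), (16.26345443725586, 15.55634880065918), 45.0)) (array([241.39296188, 222.41348974]), array([231, 213,  21,  20, 341], dtype=int32), ((241.0670623779297, 222.60365295410156), (18.662927627563477, 19.215087890625), 83.6598129272461))
pad [0.4705 0.1835 0.0547] z59: [0.4697 0.1856 0.057 ] [0.4689 0.1814 0.057 ]Traceback (most recent call last):
  File "<stdin>", line 12, in <module>
  File "<stdin>", line 7, in blob
ValueError: attempt to get argmax of an empty sequence
```

Pad measured at (0.4705, 0.1835), z about 0.055. That fits the stated height of 0.059 less half the visible thickness, and the reach of 0.505 m is fine. The lever yaw is about 12°. I'll shut the fingers and swing around outside the minimum radius.

>>> {"api": "arm_command", "payload": {
  "moves": [
    [[28,30,0],[0,0,-0.06]],
    [[28,30,0],[0,0,-0.06]],
    [[28,30,0],[0,0,0]],
    [[28,30,0],[0,0,0]],
    [[28,30,0],[0,0,0]],
    [[28,30,0],[0,0,0]],
    [[28,30,0],[0,0,0]],
    [[28,30,0],[0,0,0]],
    [[28,30,0],[0,0,0]],
    [[28,30,0],[0,0,0]]
  ],
  "grip": 0,
  "squeeze": 20
}}

```text
t: 0.93
tcp_pos: [0.5219, -0.382, 0.2184]
eef_rot: [-3.123, -0.343, 0.001]
wrist_force: [-0.5, -1.2, 0.5]
width: 0.031
grasp_force: 0.0
```

>>> {"api": "arm_command", "payload": {
  "moves": [
    [[0,40,0],[0,0,0]],
    [[0,40,0],[0,0,0]],
    [[0,40,0],[0,0,0]],
    [[0,40,0],[0,0,0]],
    [[0,40,0],[0,0,0]],
    [[0,40,0],[0,0,0]],
    [[0,40,0],[0,0,0]],
    [[0,40,0],[0,0,0]],
    [[0,40,0],[0,0,0]],
    [[0,40,0],[0,0,0]]
  ]
}}

```text
t: 1.77
tcp_pos: [0.5204, 0.0181, 0.2185]
eef_rot: [3.123, 0.343, -0.0]
wrist_force: [0.1, 0.3, 0.3]
width: 0.0007
grasp_force: 0.0
```

>>> {"api": "arm_command", "payload": {
  "moves": [
    [[-10,33,0],[0,0,0]],
    [[-10,33,0],[0,0,0]],
    [[-10,33,0],[0,0,0]],
    [[-10,33,0],[0,0,0]],
    [[-8,34,0],[0,0,0]],
    [[0,0,-30],[0,0,0]],
    [[0,0,-30],[0,0,0]],
    [[0,0,-30],[0,0,0]],
    [[0,0,-30],[0,0,0]],
    [[0,0,0],[0,0,0]]
  ]
}}

```text
t: 2.6
tcp_pos: [0.4704, 0.1814, 0.0943]
eef_rot: [3.12, 0.344, -0.011]
wrist_force: [-1.0, -0.8, 0.6]
width: 0.0008
grasp_force: 0.0
```

```bash
python3 - <<'E'
from bench import env
import cv2,numpy as np
s=env.grab_frame("scene")["frame"];t=env.grab_frame("top")["frame"]
a=cv2.resize(s[215:315,205:305],(400,400),interpolation=cv2.INTER_CUBIC);b=cv2.resize(t[175:275,195:295],(400,400),interpolation=cv2.INTER_CUBIC)
cv2.imwrite("pics/near.png",np.hstack([a,b])[:,:,::-1])
E
```

```text
(no output)
```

View pics/near.png

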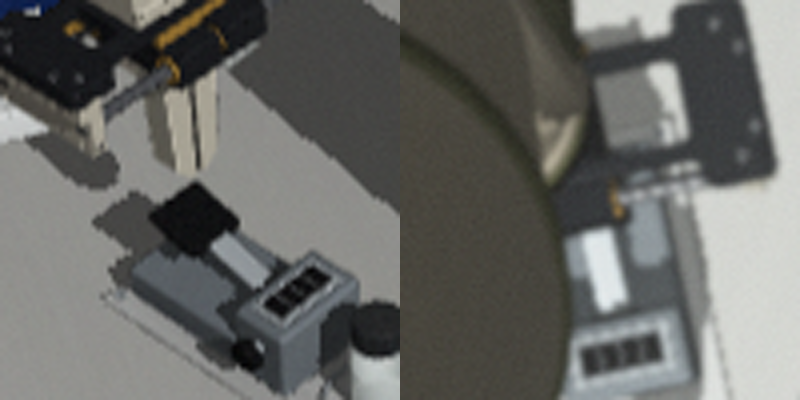

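The fingertips, at crop (190,172), hang just above the pad at (195,215). They are centred, with about 35 mm to go and nothing in the way. Descending.

>>> {"api": "arm_command", "payload": {
  "moves": [
    [[2,2,-10],[0,0,0]],
    [[0,0,-10],[0,0,0]],
    [[0,0,-8],[0,0,0]],
    [[0,0,0],[0,0,0]]
  ]
}}

```text
t: 3.03
tcp_pos: [0.4747, 0.1841, 0.0698]
eef_rot: [3.123, 0.343, -0.001]
wrist_force: [-0.5, -0.3, 0.4]
width: 0.0006
grasp_force: 0.0
```

>>> {"api": "arm_command", "payload": {
  "moves": [
    [[0,0,-4],[0,0,0]],
    [[0,0,-4],[0,0,0]],
    [[0,0,-4],[0,0,0]],
    [[0,0,0],[0,0,0]]
  ]
}}

```text
t: 3.37
tcp_pos: [0.4753, 0.1844, 0.0583]
eef_rot: [-3.123, -0.343, -0.001]
wrist_force: [1.2, 0.5, 2.1]
width: 0.0003
grasp_force: 1.2
```

Contact at about 2 N, as expected. Pressing on in small steps.

>>> {"api": "arm_command", "payload": {
  "moves": [
    [[0,0,-3],[0,0,0]],
    [[0,0,-3],[0,0,0]],
    [[0,0,-3],[0,0,0]],
    [[0,0,-3],[0,0,0]],
    [[0,0,0],[0,0,0]],
    [[0,0,0],[0,0,0]]
  ]
}}

```text
t: 3.87
tcp_pos: [0.4753, 0.1844, 0.0466]
eef_rot: [-3.123, -0.343, -0.001]
wrist_force: [2.7, 1.0, 4.6]
width: 0.0006
grasp_force: 2.1
```

>>> {"api": "arm_command", "payload": {
  "moves": [
    [[0,0,-2],[0,0,0]],
    [[0,0,-2],[0,0,0]],
    [[0,0,0],[0,0,0]],
    [[0,0,0],[0,0,0]]
  ]
}}

```text
t: 4.2
tcp_pos: [0.4754, 0.1845, 0.0427]
eef_rot: [-3.122, -0.343, -0.001]
wrist_force: [3.9, 1.6, 5.3]
width: 0.0005
grasp_force: 2.6
```

>>> {"api": "arm_command", "payload": {
  "moves": [
    [[0,0,-2],[0,0,0]],
    [[0,0,0],[0,0,0]],
    [[0,0,0],[0,0,0]]
  ]
}}

```text
t: 4.45
tcp_pos: [0.4756, 0.1845, 0.0414]
eef_rot: [-3.122, -0.343, -0.002]
wrist_force: [2.2, 0.3, 14.0]
width: 0.0005
grasp_force: 7.0
```

>>> {"api": "arm_command", "payload": {
  "moves": [
    [[0,0,-1],[0,0,0]],
    [[0,0,0],[0,0,0]],
    [[0,0,0],[0,0,0]]
  ]
}}

```text
t: 4.7
tcp_pos: [0.4756, 0.1845, 0.0409]
eef_rot: [-3.122, -0.343, -0.003]
wrist_force: [1.3, 0.5, 22.5]
width: 0.0005
grasp_force: 11.4
```

It is at the stop: z is 0.041 and the force rose steeply to 22 N. Releasing straight up.

>>> {"api": "arm_command", "payload": {
  "moves": [
    [[0,0,5],[0,0,0]],
    [[0,0,8],[0,0,0]],
    [[0,0,10],[0,0,0]],
    [[0,0,20],[0,0,0]],
    [[0,0,30],[0,0,0]],
    [[0,0,30],[0,0,0]],
    [[0,0,35],[0,0,0]],
    [[0,0,30],[0,0,0]],
    [[0,0,0],[0,0,0]],
    [[0,0,0],[0,0,0]]
  ]
}}

```text
t: 5.53
tcp_pos: [0.4747, 0.184, 0.2092]
eef_rot: [-3.122, -0.343, -0.002]
wrist_force: [-0.8, -0.2, -0.3]
width: 0.0005
grasp_force: 0.0
```

```bash
python3 - <<'E'
from bench import env
import cv2,numpy as np
s=env.grab_frame("scene")["frame"]
a=cv2.resize(s[245:335,215:335],None,fx=5,fy=5,interpolation=cv2.INTER_CUBIC)
cv2.imwrite("pics/after.png",a[:,:,::-1])
r=s[255:285,235:275].max(2)<45; m=cv2.morphologyEx(r.astype(np.uint8),cv2.MORPH_OPEN,np.ones((3,3),np.uint8))
c=cv2.connectedComponentsWithStats(m); i=1+c[2][1:,4].argmax(); print(c[3][i]+[235,255],c[2][i])
E
```

```text
[252.74336283 269.89380531] [  8   7  21  17 226]
```

View pics/after.png

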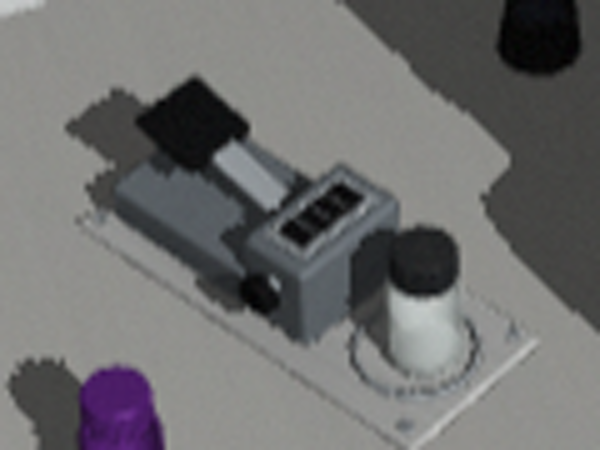

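The pad is back at its rest pixel, (252.7,269.9) against (252.8,269.9) before the press. The bottle still stands in its ring and the robot is clear of everything.

```bash
python3 -c "
from bench import env
print(env.job_done())"
```

```text
the job is handed in; nothing more can be done
None
```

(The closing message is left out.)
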